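Stamp the boss of an engine cylinder with a spring-driven marking stamp

ROBOT

A 7-joint arm with a two-finger parallel gripper is mounted at the origin on the work surface. World frame = base frame: x ahead of the robot, y to its left, z up, the work surface at z = 0. Lengths are in m, angles in rad, forces in N, time in s.
With the tool pointing down it reaches from about 0.4 to 0.85 m from the base axis. Payload 10.4 kg.
Tool frame: the origin (TCP) lies between the finger pads; the fingertips stand 19 mm ahead of it and the grasp point (between the pads) is the TCP; z points along the fingers, y is the direction in which the jaws open and shut (so a half turn about z gives the same grasp; the last joint's range is limited). The gripper opens to 87 mm and grips with 3 to 60 N. Pads are 19 mm wide; open, the fingers measure 117 mm over their backs; the gripper's body (75 mm by 190 mm) begins 51 mm behind the grasp point.
Start: joints at [1.265, 0.332, -0.065, 1.46, 0.022, 1.35, -0.088], TCP at [0.174, -0.6, 0.242] pointing down, gripper open.
Joint ranges: [-2.6, 2.6], [-0.5, 2.12], [-1.47, 1.34], [0.16, 2.42], [-1.27, 4.41], [0.06, 2.06], [-2.6, 2.6]. Speed limits (rad/s): [2.22, 2.22, 2.79, 2.79, 3.14, 3.14, 3.14].

INTERFACE

Orientations are given as a 3x3 rotation matrix whose columns are the frame's x, y, z axes.
In Python, from station import ctrl gives the robot as it stands.
- The arm moves only by the tool drive_tool, never from a script. Its argument "plan" is a list of rows, each a list of 7 numbers: the turn, a rotation vector about the tool's x, y, z in degrees, then the shift along the tool's x, y, z in cm, then the opening, from 0 (shut) to 1 (fully open). In form: [[wx, wy, wz, dx, dy, dz, claw], ...]. A call has 1 to 10 rows; each row is the pose to reach, as a shift and turn from the pose measured when the call began, along the tool's axes at that moment; what a row does not reach only later rows make up. A row lasts 1/10 s, in which the tool goes at most 50 mm and 8.59 degrees, less where a joint would pass 70% of its speed; a pose out of reach is approached as far as the arm can. A call with a gripper value outside its range is refused whole. The fingers move at their own pace and stop on an object; "grip_force" is the grip in N (left out, the last holds). Time passes only in rows, so rows that repeat a pose let the fingers close. It gives the time, the measured TCP pose, the force and the opening at its end, in the units of the state.
- ctrl.get_obs(): the state, without advancing time (a new reading comes with each control period).
- ctrl.camera(name): name is "scene" or "top" or "wrist"; returns a dict with "image" (480x640x3 uint8, red, green, blue), "range_z" (480x640 float32, m along the optical axis (not along the pixel's ray), 0 where there is no reading), "fx", "fy", "cx", "cy" (pixels), "eye" and "attitude" of the camera in the world; the wrist camera has in their place "mount" (4x4, takes a point from camera to tool coordinates, whose origin is the TCP and whose axes are the flange's). Camera axes: x right, y up, looking along -z (the intrinsics and any distortion apply to the point x, -y, -z); pixel columns grow to the right and rows downward; lengths in m; the calibration is good to about 2 mm. The wrist camera is an equidistant fisheye: a pixel r from the principal point sees the ray r / f radians off the axis. A picture is of the moment at which its call begins: read the wrist's pose just before it.
- ctrl.job_done(): hands the job in, once; it reports no verdict.
Trained networks look in a picture, given as the dict that the camera call returned (one of the last four; its "shot" number tells which), for a name from the list of things; names that differ only in an ending like _2 or _b are one class to them, and where a whole thing is asked for, a point or a joint stands for the part that bears it (a point fixed in the world has none). Each returns a list of dicts, best first, with "score" (0 to 1); they miss things now and then, are a little off and sometimes report something else, mostly with a low value. They report only what shows in the picture. A call takes as long as a camera call.
- ctrl.find_in(label, picture): "position" ([row, column] in pixels, amid what is visible of it).
- ctrl.landmark_of(label, picture): "position" ([row, column] in pixels: a listed point, or the origin of a listed thing).
The state is a dict: "t": time; "q": joint angles; "joint_velocities": joint speeds; "effort": joint torques, N m; "eef_pos": TCP position; "orientation": TCP orientation; "force": force on the tool from outside, world axes, zero at the start; "moment": the same for the moment, N m; "finger_gap": finger opening in m.
Only numpy, scipy, OpenCV 4.12 (cv2) and the standard library are available. Lean on these libraries where they do the work, as an engineer would, in place of code of your own. Each camera call takes 0.05 s, during which the arm holds its last target.

TASK

First turn the finned engine cylinder on its nest so that its flat boss squarely faces the punch of the marking stamp. Then draw the striker back by its paddle until the sear catches and let go of it, and press the trip pad down so that the striker flies and drives the punch fully forward, and come off the pad so that it springs up again. Never push the punch itself by hand, and leave the other things on the table where they are.

Things in the scene. Friction and masses are not known exactly. Their poses are not given: they have to be found in the camera images.
- stamp: Marking stamp, fixed (place and yaw vary): grey base plate (x -110..60, y -195..175, 15 mm thick). Origin on the table under the striker; z up; fires along +y; trip pad on its -x side. Along y: rails (-190..22, top z 56), spring tube (x 40, y -190..-105, top z 88), punch guide block (38..64, 54 wide, top z 100), finned cylinder on a nest disc (vertical axis at x 0, y 126). All mm, this frame.
- barrel (a joint): Turn of the finned aluminium engine cylinder about its vertical axis, rad, + is counter-clockwise from above. 0 = boss squarely faces the punch (stub towards +y of the stamp). Starts at 0.6 to 1.5 (stub turned towards -x): turn it clockwise. Range -0.9 to 1.9, stiff (0.12 N m), stays where left. 62 mm across the fins, top at z 115 mm; nest disc 86 mm across, top z 27 mm.
- boss (a point): Middle of the flat face of the boss on the cylinder: a plain raised block 26 mm wide, 34 mm high, face 40 mm from the cylinder's axis, at z 75 mm, on the side opposite the stub. It faces -y of this frame, which turns with the cylinder.
- stub (a point): Point on the centre line of the round stub that sticks out level from the cylinder, opposite the boss: 24 mm diameter, centre line at z 90 mm, end 74 mm from the cylinder's axis; this point is 60 mm from it. The frame turns with the cylinder, +y outwards along the stub. Push the stub sideways (2 to 3 N) to turn the cylinder.
- striker (a joint): Draw of the striker, m: 0 = at rest, grows as it is drawn towards -y of the stamp. Spring 230 N/m (13 N at 0.055) pulls it forward; pushing the sear down on the way adds 2 to 5 N from about 0.015 on. The sear catches when drawn past 0.055; hard stop at 0.070. Let go, it stays at about 0.054. Fired, it coasts 18 mm past 0, hits the punch and settles near 0 within 2 s.
- paddle (a point): Middle of the front (+y) face of the striker's upright paddle: dark steel plate 50 mm wide (x of the stamp), 10 mm thick (y), from the striker block's top at z 93 to z 131 mm. This point: x 0, y -8 at rest, z 112 mm; moves with the striker. 46 mm free from it to the guide block. Push this face towards -y of the stamp to draw the striker.
- sear (a joint): How far the sear and its trip pad are pressed down, m: 0 = up (sprung up with 3 N, 7.5 N at the bottom), 0.018 = bottom stop. A cocked striker is let go at 0.013 to 0.014. Pressing takes 4 to 9 N.
- trip_pad (a point): Middle of the top of the trip pad, a dark steel plate 40 x 40 mm beside the rails (x -75, y -99 mm on the stamp), at z 100 mm when up; moves with the sear. Press it straight down.
- punch (a joint): How far the punch has been driven forward, m: 0 = back (start), 0.010 = fully forward against the boss. It is stiff (4 N) and stays where it is left; only the flying striker should drive it.
- punch_tip (a point): Front end of the punch, a steel rod 18 mm diameter at z 75 mm that sticks out of the guide block towards the cylinder, with a 32 mm head on the striker's side; at the start 10 mm from where the boss face lies when aligned (y 76 mm on the stamp).
- piston: Bystander: loose aluminium piston, 48 mm diameter, 62 mm high, standing behind the stamp (its +x side). Origin under its centre.
- wrench: Bystander: loose steel spanner 170 mm long, lying on the robot's side of the stamp. Origin under its middle.
- screwdriver: Bystander: loose screwdriver 200 mm long, black handle, lying behind the stamp. Origin under its middle.
- bolt_jar: Bystander: loose jar, 70 mm diameter, 85 mm high, standing behind the stamp beyond the cylinder. Origin under its centre.
- mug: Bystander: loose white mug, 80 mm diameter, 90 mm high, to the right. Origin under its centre.
- carton: Bystander: loose cardboard box 90 x 120 x 60 mm, to the right. Origin under its centre.
- brake_disc: Bystander: loose steel brake disc lying flat, 170 mm diameter, 5 mm thick, to the left. Origin under its centre.
- silencer: Bystander: loose dark silencer can lying down, 72 mm diameter, 180 mm long, to the left. Origin under its middle.

How it is judged:
By the outcome, as a careful person would: the job done as asked, in the order asked, and still so for the second after the job is handed in, with the robot touching nothing.
It also fails if it takes over 58 s, if anything falls off the work surface, if the arm or the gripper's body presses on something with over 40 N, if the wrist force passes 120 N, or if a joint passes its speed limit or range.

## Working session

There is one attempt and no reset: what is moved stays moved. The work goes in short steps, Python scripts to look and compute and a tool call to move; the robot and the scene stay as the last step left them, time stands still between calls to the robot, and variables do not carry over. Pictures are saved under pics/ and viewed, and the job is handed in when it is done.

Besides the shell and the picture viewer there is one more tool, called after "Request:" by a JSON object that holds its "op" and its "data", one argument or row to a line. drive_tool: Moves the arm, as the interface text tells. Its arguments: {"type":"object","properties":{"plan":{"type":"array"},"grip_force":{"type":"number"}},"required":["plan"]}

```bash
mkdir -p pics; ls; cat > h.py <<'E'
import numpy as np, cv2
from station import ctrl
def px2w(p,row,col,z=None,d=None):
    # fixed cams
    x=(col-p['cx'])/p['fx'];y=(row-p['cy'])/p['fy']
    ray=np.array([x,-y,-1.0]);R=np.array(p['attitude']);e=np.array(p['eye'])
    r=R@ray
    if z is not None: return e+r*(z-e[2])/r[2]
    if d is None:
        rr,cc=int(round(row)),int(round(col)); w=p['range_z'][max(0,rr-1):rr+2,max(0,cc-1):cc+2]; w=w[w>0]; d=np.median(w)
    return e+r*d
def cloud(p):
    v,u=np.mgrid[0:480,0:640]
    d=p['range_z'];ray=np.stack([(u-p['cx'])/p['fx'],-(v-p['cy'])/p['fy'],-np.ones_like(d)],-1)*d[...,None]
    return ray@np.array(p['attitude']).T+np.array(p['eye'])
def save(p,n): cv2.imwrite('pics/'+n,p['image'][:,:,::-1])
E
python3 - <<'E'
from h import *
np.set_printoptions(precision=4,suppress=True)
o=ctrl.get_obs();print(o)
for c in ['scene','top']:
    p=ctrl.camera(c);save(p,c+'0.png');print(c,p['eye'],p['attitude'],p['fx'],p['cx'],p['cy'],[k for k in p])
    for l in ['stamp','boss','stub','paddle','trip_pad','punch_tip','piston','wrench','mug','carton','brake_disc','silencer','screwdriver','bolt_jar']:
        r=ctrl.landmark_of(l,p)
        for a in r[:2]:
            print(l,np.round(a['position'],1),round(a['score'],2),px2w(p,*a['position']))
E
```

```text
pics
{'t': 0.0, 'q': array([ 1.2653,  0.3329, -0.0648,  1.4609,  0.0216,  1.3499, -0.0885]), 'joint_velocities': array([-0.002 ,  0.0002, -0.0001, -0.0016, -0.    ,  0.0012, -0.0004]), 'effort': array([ -0.0003, -62.3263,   0.024 , -38.989 ,  -0.0615,   0.0401,
         0.0001]), 'eef_pos': array([ 0.1744, -0.5998,  0.2408]), 'orientation': array([[ 0.9602,  0.2791, -0.0004],
       [ 0.2791, -0.9602,  0.0013],
       [-0.    , -0.0014, -1.    ]]), 'force': array([ 0.8454,  0.048 , -0.4734]), 'moment': array([ 0.007 , -0.0259,  0.0565]), 'finger_gap': 0.0870015327872694}
scene [0.9792 0.6876 0.8699] [[-0.8362 -0.3665  0.4079]
 [ 0.5483 -0.5689  0.6129]
 [ 0.0074  0.7362  0.6767]] 443.2307270913376 323.697167591866 235.30770556181793 ['image', 'range_z', 'fx', 'fy', 'cx', 'cy', 'eye', 'attitude', 'shot']
stamp [279.1 306. ] 0.84 [0.6013 0.0412 0.0323]
boss [288.8 324.2] 0.58 [0.5749 0.0847 0.0208]
boss [270.1 230.1] 0.4 [ 0.7445 -0.1053  0.0166]
stub [282.4 364.8] 0.56 [0.5212 0.173  0.0961]
paddle [245.4 303.7] 0.59 [0.5864 0.0093 0.1165]
trip_pad [221.1 304.8] 0.82 [ 0.5277 -0.0821 
[... 723 characters left out ...]
'fy', 'cx', 'cy', 'eye', 'attitude', 'shot']
stamp [223.1 323.8] 0.63 [0.5727 0.0106 0.0948]
boss [213.7 276.2] 0.83 [0.5941 0.1276 0.0929]
stub [247.4 257.9] 0.91 [0.5102 0.1692 0.1003]
paddle [222.8 323.2] 0.82 [0.5736 0.0121 0.0931]
trip_pad [243.  366.5] 0.62 [ 0.5254 -0.0939  0.0984]
punch_tip [222.5 291.9] 0.4 [0.5742 0.0893 0.0834]
piston [174.6 297.6] 0.71 [0.6992 0.0793 0.0581]
wrench [288.7 345.4] 0.77 [ 0.4137 -0.0471  0.0085]
mug [316.9 476.6] 0.8 [ 0.3476 -0.3842  0.0053]
carton [243.4 499.9] 0.79 [ 0.533  -0.4291  0.0601]
silencer [255.1 157.3] 0.82 [0.4886 0.42   0.0757]
screwdriver [162.7 368.3] 0.58 [ 0.7454 -0.1031  0.0017]
bolt_jar [183.9 243.7] 0.89 [0.6679 0.2105 0.0869]
```

View pics/scene0.png

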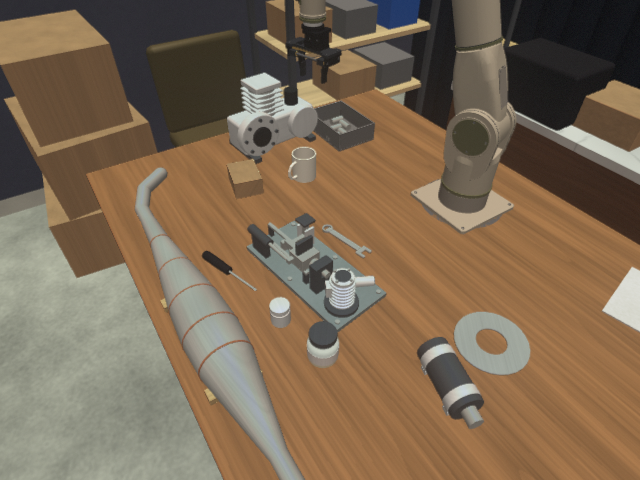

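View pics/top0.png

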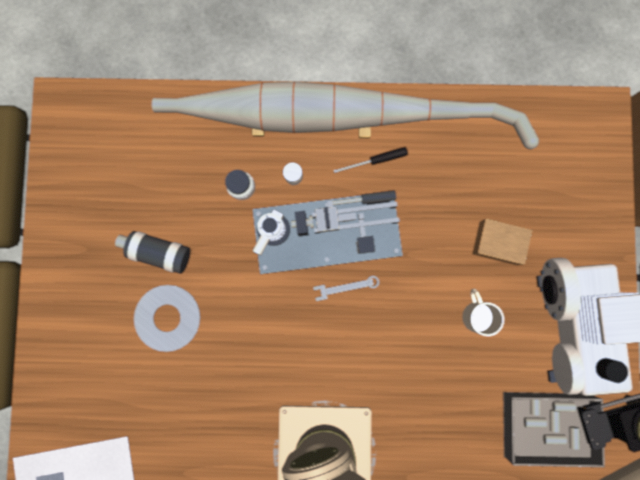

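The pictures show the stamp with its +y to the left in the top view (world +y), cylinder at about (228,271), stub at about (247,258) pointing at the robot, and trip pad at about (243,366). Next I fit the stamp pose from depth.

```bash
python3 - <<'E'
from h import *
np.set_printoptions(precision=4,suppress=True)
for c in ['top','scene']:
    p=ctrl.camera(c);W=cloud(p)
    m=(p['range_z']>0)&(W[...,2]>0.008)&(W[...,2]<0.15)&(W[...,0]>.44)&(W[...,0]<.70)&(W[...,1]>-.23)&(W[...,1]<.24)
    n,lab,st,ce=cv2.connectedComponentsWithStats(m.astype(np.uint8))
    k=1+np.argmax(st[1:,4]);m=lab==k
    P=W[m];tbl=W[(np.abs(W[...,2])<.008)&(W[...,0]>.35)&(W[...,0]<.75)&(abs(W[...,1])<.3)];print(c,st[k],'table z',np.median(tbl[:,2]))
    pl=P[(P[:,2]<.025)];print('plate z',np.median(pl[:,2]))
    r=cv2.minAreaRect(pl[:,:2].astype(np.float32)*1000);print(r)
    np.save(f'P_{c}.npy',P)
    img=cv2.resize(p['image'][st[k][1]-10:st[k][1]+st[k][3]+10,st[k][0]-10:st[k][0]+st[k][2]+10],None,fx=4,fy=4,interpolation=cv2.INTER_CUBIC)
    cv2.imwrite(f'pics/crop_{c}.png',img[:600,:800,::-1])
E
```

```text
top [ 252  190  150   84 9339] table z -4.6605727966886334e-05
plate z 0.014907797300032222
((558.4581298828125, 6.949798583984375), (170.4393310546875, 380.14666748046875), 8.149351119995117)
scene [ 247  213  139  129 7763] table z 0.00043711159514525644
plate z 0.015411088655959249
((559.4976196289062, 4.2261810302734375), (172.60296630859375, 374.130615234375), 8.373920440673828)
```

```bash
python3 - <<'E'
from h import *
from scipy.optimize import least_squares
np.set_printoptions(precision=2,suppress=True)
for c in ['top','scene']:
    P=np.load(f'P_{c}.npy')*1000
    th=np.radians(8.26);x=np.array([np.cos(th),np.sin(th)]);y=np.array([-x[1],x[0]])
    o=np.array([582.3,18.0])
    L=np.c_[(P[:,:2]-o)@x,(P[:,:2]-o)@y,P[:,2]]
    pl=L[L[:,2]<25]
    # plate edges: local percentile per bin
    def edge(ax,sgn):
        b=pl[:,1-ax];v=pl[:,ax];out=[]
        for t in range(int(b.min())+10,int(b.max())-10,6):
            s=v[(b>t)&(b<t+6)]
            if len(s): out.append((t+3,sgn*np.max(sgn*s)))
        out=np.array(out);med=np.median(out[:,1]);g=abs(out[:,1]-med)<6
        return med,np.degrees(np.arctan(np.polyfit(out[g,0],out[g,1],1)[0])) ,g.sum()
    print(c,'x-',edge(0,-1),'x+',edge(0,1),'y-',edge(1,-1),'y+',edge(1,1))
    pad=L[(L[:,2]>90)&(L[:,2]<108)&(L[:,0]<-45)&(L[:,1]<-60)];print('pad',len(pad),pad.min(0),pad.max(0),pad.mean(0))
    padl=L[(L[:,2]>108)&(L[:,2]<140)&(abs(L[:,0])<40)&(L[:,1]<30)];print('paddle',len(padl),padl.min(0),padl.max(0),padl.mean(0))
    cyl=L[(L[:,2]>109)&(L[:,2]<122)&(L[:,1]>80)];print('cyltop',len(cyl),cyl.min(0),cyl.max(0),cyl.mean(0))
    r=np.hypot(L[:,0],L[:,1]-126)
    st=L[(r>38)&(r<80)&(L[:,2]>70)&(L[:,2]<106)&(L[:,0]<-10)&(L[:,1]>90)]
    print('stub',len(st),st.mean(0),st[:,2].max()); a=np.arctan2(-(st[:,0]),st[:,1]-126);print('barrel',a.mean(),np.median(a))
    gb=L[(L[:,2]>95)&(L[:,2]<105)&(L[:,1]>30)&(L[:,1]<72)&(abs(L[:,0])<40)];print('guide',len(gb),gb.min(0),gb.max(0))
E
```

```text
top x- (np.float64(-109.27641910934076), np.float64(-0.08133743684441562), np.int64(60)) x+ (np.float64(58.49482139359053), np.float64(-0.10022797373439303), np.int64(48)) y- (np.float64(-193.8081267721624), np.float64(0.08816477686346581), np.int64(20)) y+ (np.float64(173.5096482200485), np.float64(0.03771314749702302), np.int64(20))
pad 271 [ -95.   -119.09   92.07] [-55.5  -79.08 107.84] [-75.38 -98.97  99.68]
paddle 92 [-25.45 -18.2  108.63] [ 24.07  -8.21 135.77] [ -1.44 -13.1  129.14]
cyltop 382 [-27.41  98.85 109.  ] [ 26.53 152.91 121.71] [ -0.52 125.47 115.31]
stub 147 [-47.13 156.43  98.69] 105.67038187849364
barrel 0.9992429228262095 1.0000341871239251
guide 222 [-27.13  37.92  95.17] [ 27.54  63.55 104.86]
scene x- (np.float64(-107.64229233538418), np.float64(0.09950561052439671), np.int64(42)) x+ (np.float64(60.50539826243279), np.float64(-0.30295642310000953), np.int64(59)) y- (np.float64(-189.1258731348487), np.float64(0.2956991473638689), np.int64(14)) y+ (np.float64(175.01190562433425), np.float64(-0.07592784592716338), np.int64(26))
pad 175 [ -94.62 -122.26   93.23] [-53.   -77.3  104.04] [-72.67 -96.92  99.67]
paddle 176 [-23.98 -18.85 108.1 ] [ 26.75  -5.14 135.62] [  2.9  -10.24 123.19]
cyltop 357 [-27.78 100.39 109.11] [ 27.58 153.26 121.85] [  2.49 128.11 115.67]
stub 159 [-43.36 161.69  97.28] 104.52078468009141
barrel 0.8786625418996801 0.8543314964662
guide 212 [-28.64  35.96  95.18] [ 27.65  65.68 104.32]
```

View pics/crop_top.png

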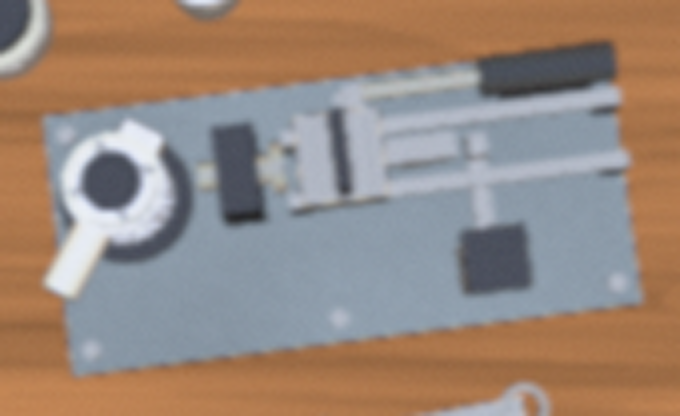

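View pics/crop_scene.png

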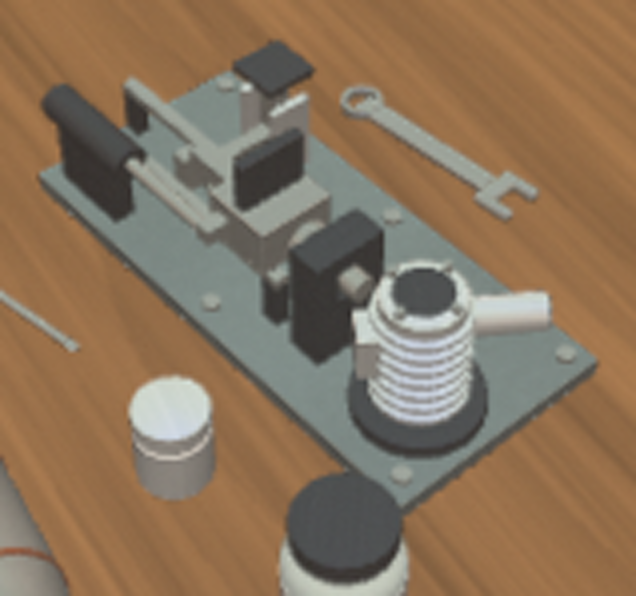

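```bash
cat >> h.py <<'E'
from scipy.spatial.transform import Rotation as Ro
O=np.array([583.0,18.9]);YAW=np.radians(8.3)
def s2w(x,y,z):
    c,s=np.cos(YAW),np.sin(YAW)
    return np.array([O[0]+c*x-s*y,O[1]+s*x+c*y,z])/1000
def w2s(p):
    c,s=np.cos(YAW),np.sin(YAW);d=np.array(p[:2])*1000-O
    return np.array([c*d[0]+s*d[1],-s*d[0]+c*d[1],p[2]*1000])
def down(psi):
    c,s=np.cos(psi),np.sin(psi);return np.array([[c,s,0],[s,-c,0],[0,0,-1.]])
def row(o,pos,yaw_deg):
    R=np.array(o['orientation']);d=R.T@(pos-o['eef_pos'])*100
    rv=np.degrees(Ro.from_matrix(R.T@down(np.radians(yaw_deg))).as_rotvec())
    return np.round(np.r_[rv,d],2)
def yawof(o): return np.degrees(np.arctan2(o['orientation'][1,0],o['orientation'][0,0]))
def stubpt(b,r,z): return s2w(-r*np.sin(b),126+r*np.cos(b),z)
E
python3 - <<'E'
from h import *
np.set_printoptions(precision=3,suppress=True)
o=ctrl.get_obs();print(o['t'],yawof(o))
print(row(o,np.array([.5,-.2,.25]),90))
b=0.95;print(stubpt(b,60,200),98.3+np.degrees(b),row(o,stubpt(b,60,200),98.3+np.degrees(b)))
E
```

```text
1.6 16.202318840677542
[  0.01   0.   -73.8   42.43 -29.35  -0.84]
[0.511 0.171 0.2  ] 152.7309905374282 [   0.      0.   -136.53   53.89  -64.66    4.15]
```

Request:
{"op": "drive_tool", "data": {
  "plan": [
    [0, 0, -74, 42.4, -29.4, -0.8, 1],
    [0, 0, -74, 42.4, -29.4, -0.8, 1],
    [0, 0, -74, 42.4, -29.4, -0.8, 1],
    [0, 0, -74, 42.4, -29.4, -0.8, 1],
    [0, 0, -74, 42.4, -29.4, -0.8, 1],
    [0, 0, -74, 42.4, -29.4, -0.8, 1],
    [0, 0, -74, 42.4, -29.4, -0.8, 1],
    [0, 0, -74, 42.4, -29.4, -0.8, 1],
    [0, 0, -74, 42.4, -29.4, -0.8, 1],
    [0, 0, -74, 42.4, -29.4, -0.8, 1]
  ]
}}

```text
t: 2.6
eef_pos: [0.4904, -0.2104, 0.2497]
orientation: [[-0.007, 1.0, 0.001], [1.0, 0.007, -0.001], [-0.001, 0.001, -1.0]]
force: [0.7, -0.5, 0.5]
finger_gap: 0.0868
```

```bash
python3 - <<'E'
from h import *
o=ctrl.get_obs();print(o['t'],yawof(o),o['eef_pos'],o['q'])
b=0.95;print(row(o,stubpt(b,60,200),98.3+np.degrees(b)))
E
```

```text
2.6 90.37521910373965 [ 0.49040901 -0.21037811  0.24974808] [ 0.80541467  0.16568378 -0.53858087  1.66818136  0.08771427  1.33080423
  0.25861307]
[ 2.000e-02  6.000e-02 -6.236e+01  3.813e+01  2.350e+00  4.950e+00]
```

Request:
{"op": "drive_tool", "data": {
  "plan": [
    [0, 0, -62.4, 38.1, 2.4, 5, 1],
    [0, 0, -62.4, 38.1, 2.4, 5, 1],
    [0, 0, -62.4, 38.1, 2.4, 5, 1],
    [0, 0, -62.4, 38.1, 2.4, 5, 1],
    [0, 0, -62.4, 38.1, 2.4, 5, 1],
    [0, 0, -62.4, 38.1, 2.4, 5, 1],
    [0, 0, -62.4, 38.1, 2.4, 5, 1],
    [0, 0, -62.4, 38.1, 2.4, 5, 1],
    [0, 0, -62.4, 38.1, 2.4, 5, 1],
    [0, 0, -62.4, 38.1, 2.4, 5, 1]
  ]
}}

```text
t: 3.6
eef_pos: [0.5117, 0.1715, 0.1993]
orientation: [[-0.89, 0.456, 0.0], [0.456, 0.89, -0.0], [-0.0, -0.0, -1.0]]
force: [0.6, 0.3, -1.0]
finger_gap: 0.0869
```

```bash
cat >> h.py <<'E'
def wpts(p,o):
    v,u=np.mgrid[0:480,0:640]
    dx=(u-p['cx']);dy=(v-p['cy']);r=np.hypot(dx,dy);th=r/p['fx'];
    d=p['range_z'];k=np.where(r>0,np.tan(th)/np.maximum(r,1e-9),0)
    cam=np.stack([dx*k*d,-dy*k*d,-d],-1);M=np.array(p['mount'])
    t=cam@M[:3,:3].T+M[:3,3]
    return t@np.array(o['orientation']).T+o['eef_pos']
E
python3 - <<'E'
from h import *
np.set_printoptions(precision=2,suppress=True)
o=ctrl.get_obs();p=ctrl.camera('wrist');save(p,'w1.png');print(o['t'],yawof(o),o['eef_pos'],o['q'],p['mount'],p['fx'])
W=wpts(p,o)
c,s=np.cos(YAW),np.sin(YAW);D=W[...,:2]*1000-O
L=np.stack([c*D[...,0]+s*D[...,1],-s*D[...,0]+c*D[...,1],W[...,2]*1000],-1)
v=(p['range_z']>0)
r=np.hypot(L[...,0],L[...,1]-126)
cyl=L[v&(L[...,2]>110)&(L[...,2]<120)&(r<40)];print('cyl',len(cyl),cyl.min(0),cyl.max(0),cyl.mean(0)) if len(cyl) else 0
m=v&(r>40)&(r<78)&(L[...,2]>80)&(L[...,2]<108)&(L[...,1]>110)
st=L[m];print('stub',len(st),st.mean(0),st[:,2].max(),'b',np.arctan2(-st[:,0],st[:,1]-126).mean())
q=st[st[:,2]>97];A=q[:,:2]-q[:,:2].mean(0);print('axis dir b',[np.arctan2(-w[0],w[1]) for w in np.linalg.svd(A)[2][:1]],q.mean(0))
b=0.95;print(row(o,stubpt(b,60,200),98.3+np.degrees(b)))
E
```

```text
3.6 152.86695302585446 [0.51 0.17 0.2 ] [ 0.36  0.29 -0.89  1.71  0.24  1.26  0.51] [[-0.    0.97  0.25  0.07]
 [ 1.    0.   -0.    0.  ]
 [-0.    0.25 -0.97 -0.14]
 [ 0.    0.    0.    1.  ]] 371.64829954431775
cyl 1852 [-28.25  96.65 110.06] [ 25.27 148.51 119.98] [  4.73 119.97 115.37]
stub 1853 [-49.97 157.49  98.35] 103.28786526830982 b 1.0092720951644147
axis dir b [np.float64(-2.1753155003006426)] [-49.03 156.96 100.14]
[-0.02  0.02  0.14  0.   -0.05 -0.07]
```

View pics/w1.png

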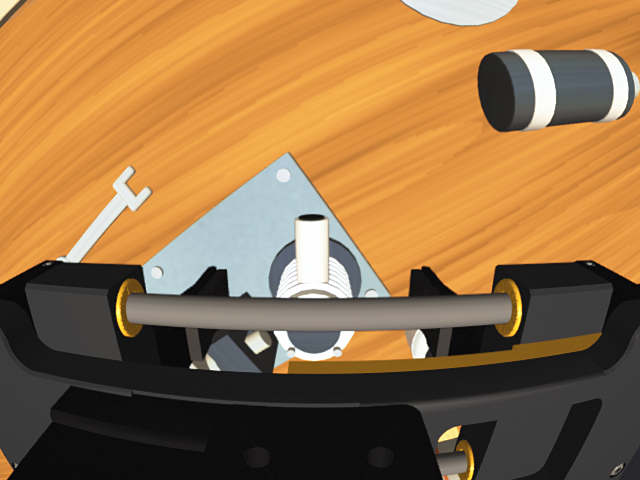

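```bash
python3 - <<'E'
from h import *
o=ctrl.get_obs()
b=0.966;print(row(o,stubpt(b,61,91),98.3+np.degrees(b)))
E
```

```text
[-0.04  0.05 -0.91  0.2  -0.04 10.84]
```

Request:
{"op": "drive_tool", "data": {
  "plan": [
    [0, 0, -0.9, 0.2, 0.1, 5, 1],
    [0, 0, -0.9, 0.2, 0.1, 9, 1],
    [0, 0, -0.9, 0.2, 0.1, 10.8, 1],
    [0, 0, -0.9, 0.2, 0.1, 10.8, 1],
    [0, 0, -0.9, 0.2, 0.1, 10.8, 0.2],
    [0, 0, -0.9, 0.2, 0.1, 10.8, 0.2],
    [0, 0, -0.9, 0.2, 0.1, 10.8, 0.2],
    [0, 0, -0.9, 0.2, 0.1, 10.8, 0.2],
    [0, 0, -0.9, 0.2, 0.1, 10.8, 0.2],
    [0, 0, -0.9, 0.2, 0.1, 10.8, 0.2]
  ],
  "grip_force": 12
}}

```text
t: 4.65
eef_pos: [0.5109, 0.1719, 0.0916]
orientation: [[-0.896, 0.444, 0.001], [0.444, 0.896, -0.001], [-0.001, -0.001, -1.0]]
force: [-0.1, -0.3, 0.2]
finger_gap: 0.0468
```

```bash
python3 - <<'E'
from h import *
np.set_printoptions(precision=2,suppress=True)
o=ctrl.get_obs();print(o['t'],yawof(o),o['eef_pos'],w2s(o['eef_pos']),o['moment'])
for b in [.966,.87,.77,.67,.57,.47,.37,.27,.17,.08,0,-0.02,-.04]: print(b,row(o,stubpt(b,61,91),98.3+np.degrees(b)))
E
```

```text
4.65 153.64018086701714 [0.51 0.17 0.09] [-49.26 161.8   91.62] [ 0.05 -0.15  0.02]
0.966 [-0.03  0.07 -0.01  0.01 -0.14  0.06]
0.87 [-0.03  0.08  5.49 -0.02  0.44  0.06]
0.77 [-0.03  0.08 11.22 -0.1   1.04  0.06]
0.67 [-0.02  0.08 16.95 -0.25  1.64  0.06]
0.57 [-0.02  0.08 22.68 -0.46  2.21  0.06]
0.47 [-0.01  0.08 28.41 -0.72  2.76  0.06]
0.37 [-0.01  0.08 34.14 -1.04  3.28  0.06]
0.27 [-0.01  0.08 39.87 -1.41  3.77  0.06]
0.17 [-0.    0.08 45.6  -1.82  4.22  0.06]
0.08 [ 0.    0.08 50.76 -2.23  4.58  0.06]
0 [ 0.    0.08 55.34 -2.62  4.87  0.06]
-0.02 [ 0.01  0.09 56.49 -2.72  4.94  0.06]
-0.04 [ 0.01  0.09 57.63 -2.82  5.01  0.06]
```

Request:
{"op": "drive_tool", "data": {
  "plan": [
    [0, 0, 0, 0, -0.1, 0, 0.1],
    [0, 0, 0, 0, -0.1, 0, 0.1],
    [0, 0, 0, 0, -0.1, 0, 0.1],
    [0, 0, 0, 0, -0.1, 0, 0.1],
    [0, 0, 0, 0, -0.1, 0, 0.1]
  ]
}}

```text
t: 5.15
eef_pos: [0.51, 0.1706, 0.0914]
orientation: [[-0.896, 0.444, -0.0], [0.444, 0.896, -0.002], [-0.001, -0.002, -1.0]]
force: [-4.2, -2.2, 2.3]
finger_gap: 0.0236
```

```bash
python3 - <<'E'
from h import *
np.set_printoptions(precision=2,suppress=True)
o=ctrl.get_obs();print(o['t'],yawof(o),o['eef_pos'],w2s(o['eef_pos']),o['moment'],o['finger_gap'])
for b in [.87,.77,.67,.57,.47,.37,.27,.17,.08,0,-0.02,-.04]: print(b,row(o,stubpt(b,61,91),98.3+np.degrees(b)))
E
```

```text
5.15 153.616747628134 [0.51 0.17 0.09] [-50.33 160.66  91.42] [-0.56  0.72 -0.23] 0.023599654664862187
0.87 [-0.1   0.04  5.47 -0.04  0.6   0.04]
0.77 [-0.1   0.04 11.2  -0.13  1.2   0.04]
0.67 [-0.1   0.05 16.93 -0.28  1.79  0.04]
0.57 [-0.09  0.05 22.66 -0.48  2.36  0.04]
0.47 [-0.09  0.06 28.39 -0.74  2.91  0.04]
0.37 [-0.09  0.06 34.12 -1.06  3.44  0.04]
0.27 [-0.09  0.07 39.85 -1.43  3.92  0.04]
0.17 [-0.08  0.07 45.58 -1.84  4.37  0.04]
0.08 [-0.08  0.08 50.73 -2.25  4.74  0.03]
0 [-0.08  0.08 55.32 -2.64  5.03  0.03]
-0.02 [-0.08  0.08 56.46 -2.74  5.1   0.03]
-0.04 [-0.08  0.08 57.61 -2.84  5.17  0.03]
```

Request:
{"op": "drive_tool", "data": {
  "plan": [
    [0, 0, 5.5, 0, 0.6, 0, 0.1],
    [0, 0, 11.2, -0.13, 1.2, 0, 0.1],
    [0, 0, 17, -0.28, 1.8, 0, 0.1],
    [0, 0, 22.7, -0.5, 2.36, 0, 0.1],
    [0, 0, 28.4, -0.74, 2.9, 0, 0.1],
    [0, 0, 34.1, -1.06, 3.44, 0, 0.1],
    [0, 0, 39.9, -1.43, 3.92, 0, 0.1],
    [0, 0, 45.6, -1.84, 4.37, 0, 0.1],
    [0, 0, 50.7, -2.25, 4.74, 0, 0.1],
    [0, 0, 55.3, -2.64, 5.03, 0, 0.1]
  ]
}}

```text
t: 6.15
eef_pos: [0.5566, 0.2016, 0.0914]
orientation: [[-0.139, 0.99, -0.001], [0.99, 0.139, -0.005], [-0.005, -0.001, -1.0]]
force: [-3.9, -10.0, 7.2]
finger_gap: 0.0234
```

```bash
python3 - <<'E'
from h import *
np.set_printoptions(precision=2,suppress=True)
o=ctrl.get_obs();print(o['t'],yawof(o),o['eef_pos'],w2s(o['eef_pos']),o['moment'],o['finger_gap'])
for b in [0.02,0,-0.02,-.04]: print(b,row(o,stubpt(b,61,91),98.3+np.degrees(b)))
p=ctrl.camera('top');W=cloud(p);save(p,'top1.png')
cv2.imwrite('pics/top1c.png',cv2.resize(p['image'][180:280,230:400],None,fx=4.5,fy=4.5,interpolation=cv2.INTER_CUBIC)[:,:,::-1])
E
```

```text
6.15 98.0077718774714 [0.56 0.2  0.09] [  0.29 184.62  91.4 ] [-2.17  0.77 -0.13] 0.02335885773794887
0.02 [-0.07  0.29 -1.44  0.24 -0.15  0.04]
0 [-0.07  0.29 -0.29  0.24 -0.03  0.04]
-0.02 [-0.07  0.29  0.85  0.24  0.09  0.04]
-0.04 [-0.07  0.29  2.    0.23  0.21  0.04]
```

View pics/top1c.png

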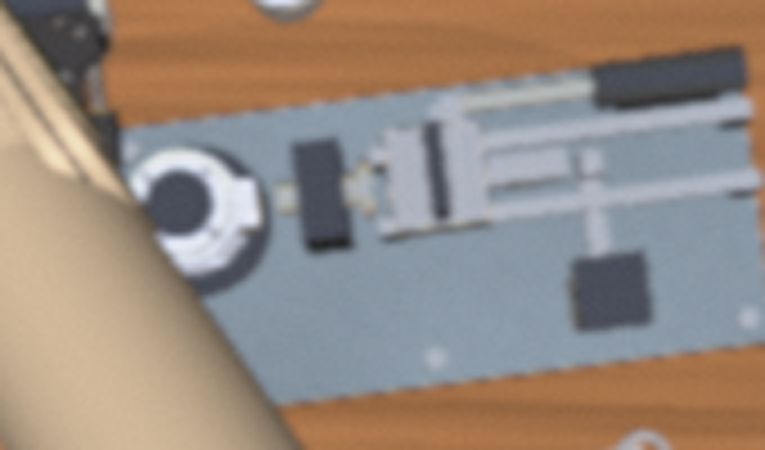

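The boss at about (245,205) now faces the punch. I'll open, rise and measure.

Request:
{"op": "drive_tool", "data": {
  "plan": [
    [0, 0, 0.3, -0.1, 0, 0, 0.1],
    [0, 0, 0.3, -0.1, 0, 0, 0.1],
    [0, 0, 0.3, 0, 0, 0, 0.6],
    [0, 0, 0.3, 0, 0, 0, 0.6],
    [0, 0, 0.3, 0, 0, 0, 0.6],
    [0, 0, 0.3, 0, 0, 0, 0.6],
    [0, 0, 0.3, 0, 0, -5, 0.6],
    [0, 0, 0.3, 0, 0, -10.8, 0.6],
    [0, 0, 0.3, 0, 0, -10.8, 0.6],
    [0, 0, 0.3, 0, 0, -10.8, 0.6]
  ]
}}

```text
t: 7.2
eef_pos: [0.5582, 0.2026, 0.2014]
orientation: [[-0.129, 0.992, 0.004], [0.992, 0.129, -0.004], [-0.004, 0.003, -1.0]]
force: [-0.1, -0.1, -0.1]
finger_gap: 0.0523
```

```bash
cat > meas.py <<'E'
from h import *
import sys
np.set_printoptions(precision=3,suppress=True)
o=ctrl.get_obs();p=ctrl.camera('wrist');save(p,sys.argv[1]);print(o['t'],yawof(o),o['eef_pos'])
W=wpts(p,o)
c,s=np.cos(YAW),np.sin(YAW);D=W[...,:2]*1000-O
L=np.stack([c*D[...,0]+s*D[...,1],-s*D[...,0]+c*D[...,1],W[...,2]*1000],-1)
v=(p['range_z']>0)
r=np.hypot(L[...,0],L[...,1]-126)
m=v&(r>40)&(r<78)&(L[...,2]>80)&(L[...,2]<108)&(L[...,1]>110)
q=L[m&(L[...,2]>96)]
if len(q)>20:
    A=q[:,:2]-q[:,:2].mean(0);w=np.linalg.svd(A,full_matrices=False)[2][0];w=w*np.sign(w[1]);print('stub axis b',np.arctan2(-w[0],w[1]),q.mean(0),'from axis',np.arctan2(-q[:,0].mean(),q[:,1].mean()-126))
b=L[v&(r<46)&(L[...,1]<100)&(L[...,2]>86)&(L[...,2]<97)&(r>32)]
if len(b): print('boss top',len(b),b.min(0),b.max(0),b.mean(0))
# plate edges yaw in wrist
E
python3 meas.py w2.png
```

```text
7.2 97.39285019936739 [0.558 0.203 0.201]
stub axis b -0.05867892785290368 [  1.55  182.984  99.753] from axis -0.027199109210519625
boss top 1 [-15.443  85.514  90.577] [-15.443  85.514  90.577] [-15.443  85.514  90.577]
```

View pics/w2.png

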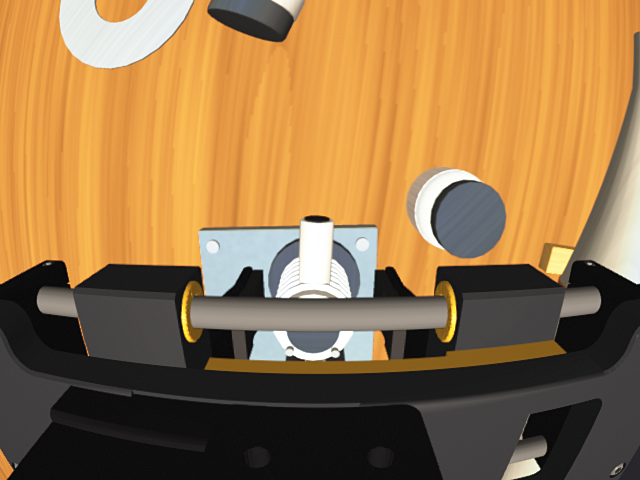

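```bash
python3 - <<'E'
from h import *
o=ctrl.get_obs()
print(row(o,s2w(0,20,230),98.3))
E
```

```text
[  0.     0.29  -0.91 -16.51   0.15  -2.98]
```

Request:
{"op": "drive_tool", "data": {
  "plan": [
    [0, 0.3, -0.9, -4, 0.1, -2.9, 0],
    [0, 0.3, -0.9, -8.5, 0.1, -3, 0],
    [0, 0.3, -0.9, -13, 0.1, -3, 0],
    [0, 0.3, -0.9, -16.5, 0.1, -3, 0],
    [0, 0.3, -0.9, -16.5, 0.1, -3, 0],
    [0, 0.3, -0.9, -16.5, 0.1, -3, 0]
  ]
}}

```text
t: 7.85
eef_pos: [0.5789, 0.0378, 0.2283]
orientation: [[-0.142, 0.99, -0.003], [0.99, 0.142, 0.0], [0.001, -0.003, -1.0]]
force: [-0.5, 1.2, -0.5]
finger_gap: 0.0119
```

```bash
python3 meas.py w3.png; python3 - <<'E'
from h import *
for c in ['top','scene']:
    p=ctrl.camera(c);save(p,c+'3.png')
E
```

```text
7.85 98.18485142398325 [0.579 0.038 0.228]
stub axis b -0.08314279243570893 [  1.829 180.466 100.019] from axis -0.033569694569616594
boss top 477 [-15.732  84.082  88.861] [ 9.779 97.048 94.48 ] [-3.28  89.782 91.69 ]
```

View pics/w3.png

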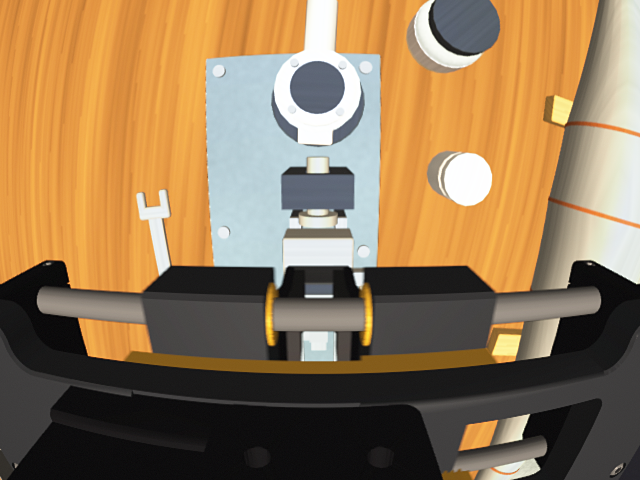

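View pics/top3.png

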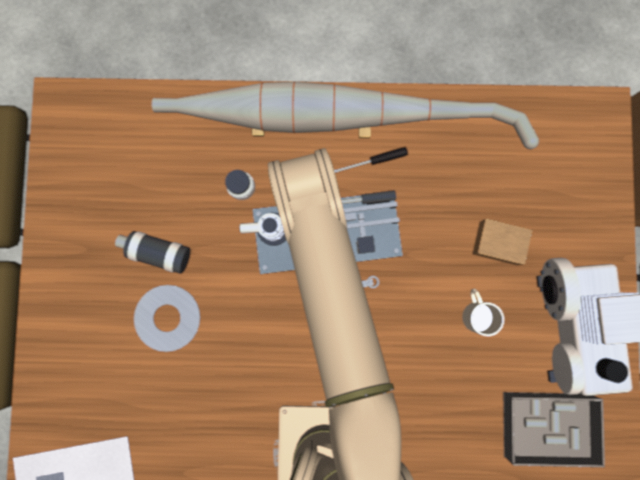

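```bash
cat > m2.py <<'E'
from h import *
np.set_printoptions(precision=3,suppress=True)
o=ctrl.get_obs();p=ctrl.camera('wrist');W=wpts(p,o)
c,s=np.cos(YAW),np.sin(YAW);D=W[...,:2]*1000-O
L=np.stack([c*D[...,0]+s*D[...,1],-s*D[...,0]+c*D[...,1],W[...,2]*1000],-1)
v=(p['range_z']>0);X,Y,Z=L[...,0],L[...,1],L[...,2]
print('t',o['t'])
def rect(n,m,ref):
    q=L[m];
    r=cv2.minAreaRect(q[:,:2].astype(np.float32));a=r[2];a=(a+45)%90-45
    print(n,len(q),'centre',np.round(r[0],2),'size',np.round(r[1],1),'ang deg',round(a,2),'z',np.median(q[:,2]))
    return r
rect('guide top',v&(abs(X)<40)&(Y>30)&(Y<72)&(Z>95)&(Z<105),0)
rect('boss top',v&(abs(X)<25)&(Y>70)&(Y<93)&(Z>87)&(Z<96),0)
rect('boss all',v&(abs(X)<25)&(Y>78)&(Y<92)&(Z>62)&(Z<97),0)
m=v&(np.hypot(X,Y-126)<33)&(Z>112)&(Z<120);rect('cyl top',m,0)
q=L[m];(cx,cy),rr=cv2.minEnclosingCircle(q[:,:2].astype(np.float32));print('cyl circ',cx,cy,rr)
m=v&(np.hypot(X,Y-126)>36)&(Y>140)&(abs(X)<25)&(Z>94)&(Z<106);q=L[m]
rect('stub',m,0)
# stub ridge per y
for y0 in range(160,202,6):
    k=q[(q[:,1]>=y0)&(q[:,1]<y0+6)]
    if len(k)>3: print(y0+3,(k[:,0].min()+k[:,0].max())/2,len(k))
pl=v&(Z>10)&(Z<20)&(X>-125)&(X<75)&(Y>60)&(Y<190);r=rect('plate part',pl,0)
P=L[pl]
for nm,sg in (('L',-1),('R',1)):
    e=[]
    for y0 in range(65,165,6):
        k=P[(P[:,1]>=y0)&(P[:,1]<y0+6)&(sg*P[:,0]>sg*(-25))]
        if len(k)>3:e.append((y0+3,sg*max(sg*k[:,0])))
    e=np.array(e);print(nm,np.polyfit(e[:,0],e[:,1],1)*[57.3,1],np.median(e[:,1]))
E
python3 m2.py
```

```text
t 8.0
guide top 2553 centre [-1.2  49.34] size [26.6 54.6] ang deg -0.21 z 99.7727707085564
boss top 385 centre [-3.3  88.45] size [ 8.4 25.7] ang deg -0.06 z 91.66375064245166
boss all 350 centre [-3.3  88.07] size [ 7.7 25.7] ang deg -0.04 z 91.6607805671023
cyl top 4430 centre [ -1.24 124.25] size [52.9 53. ] ang deg 43.03 z 115.50996086280466
cyl circ -1.4918761253356934 124.7199478149414 27.069721221923828
stub 1320 centre [  1.73 179.91] size [39.4 22.3] ang deg -2.26 z 100.28623968331516
163 0.7061715246387843 168
169 1.059879878348493 222
175 1.4225044449407864 225
181 1.804932629980276 212
187 2.1636549886033434 219
193 2.171203947348686 207
199 2.549529309798551 67
plate part 12544 centre [-26.4  116.51] size [171.1 113. ] ang deg 0.01 z 14.825870888477073
L [  -0.136 -110.634] -110.7878504935998
R [ 0.202 57.896] 58.10118761185929
```

Wrist measurements: axis x about −1.35, boss −3.3, stub +1.7 at r=55. All three give barrel ≈ −0.053, so it overshot slightly. I'll correct the frame offset and regrip centred at 0.

```bash
sed -i 's/^O=.*;/O=np.array([581.9,17.1]);/' h.py; python3 - <<'E'
from h import *
o=ctrl.get_obs()
print(row(o,stubpt(0,61,205),98.3),row(o,stubpt(0,61,91),98.3))
E
```

```text
[-0.05 -0.05  0.13 16.36 -0.02  2.47] [-5.000e-02 -5.000e-02  1.300e-01  1.635e+01 -1.000e-02  1.387e+01]
```

Request:
{"op": "drive_tool", "data": {
  "plan": [
    [0, 0, 0.1, 4, 0, 0, 0.6],
    [0, 0, 0.1, 9, 0, 1, 0.6],
    [0, 0, 0.1, 13, 0, 2, 0.6],
    [0, 0, 0.1, 16.4, 0, 2.4, 0.6],
    [0, 0, 0.1, 16.4, 0, 2.4, 0.6],
    [0, 0, 0.1, 16.4, 0, 2.4, 0.6],
    [0, 0, 0.1, 16.4, 0, 7, 0.6],
    [0, 0, 0.1, 16.4, 0, 11.5, 0.6],
    [0, 0, 0.1, 16.4, 0, 13.8, 0.6],
    [0, 0, 0.1, 16.4, 0, 13.8, 0.6]
  ]
}}

```text
t: 9.05
eef_pos: [0.5534, 0.2004, 0.0884]
orientation: [[-0.143, 0.99, -0.006], [0.99, 0.143, -0.002], [-0.001, -0.006, -1.0]]
force: [-0.5, -0.3, -0.2]
finger_gap: 0.0522
```

```bash
python3 - <<'E'
from h import *
o=ctrl.get_obs()
print(yawof(o),w2s(o['eef_pos']),row(o,stubpt(0,61,91),98.3))
E
```

```text
98.25028833126763 [ -1.70166091 185.49581463  88.40787911] [-0.37  0.04 -0.05  0.15  0.17 -0.26]
```

Request:
{"op": "drive_tool", "data": {
  "plan": [
    [-0.4, 0, 0, 0.1, 0.2, -0.2, 0.6],
    [-0.4, 0, 0, 0.1, 0.2, -0.2, 0.6],
    [-0.4, 0, 0, 0.1, 0.2, -0.2, 0.1],
    [-0.4, 0, 0, 0.1, 0.2, -0.2, 0.1],
    [-0.4, 0, 0, 0.1, 0.2, -0.2, 0.1],
    [-0.4, 0, 0, 0.1, 0.2, -0.2, 0.1],
    [-0.4, 0, 0, 0.1, 0.2, -0.2, 0.1],
    [-0.4, 0, 0, 0.1, 0.2, -0.2, 0.1]
  ]
}}

```text
t: 9.85
eef_pos: [0.5556, 0.2019, 0.0907]
orientation: [[-0.144, 0.99, 0.001], [0.99, 0.144, -0.0], [-0.0, 0.001, -1.0]]
force: [0.5, 1.3, 1.4]
finger_gap: 0.0237
```

```bash
python3 - <<'E'
from h import *
o=ctrl.get_obs()
print(yawof(o),w2s(o['eef_pos']),row(o,stubpt(0,61,91),98.3))
E
```

```text
98.25099823523426 [  0.64019698 186.67457386  90.685453  ] [ 0.07  0.02 -0.05  0.03 -0.06 -0.03]
```

Gripped, 0.6 mm off centre; nudge −0.06 cm and release.

Request:
{"op": "drive_tool", "data": {
  "plan": [
    [0, 0, 0, 0, -0.06, 0, 0.1],
    [0, 0, 0, 0, -0.06, 0, 0.1],
    [0, 0, 0, 0, -0.06, 0, 0.1],
    [0, 0, 0, 0, -0.06, 0, 0.6],
    [0, 0, 0, 0, -0.06, 0, 0.6],
    [0, 0, 0, 0, -0.06, 0, 0.6],
    [0, 0, 0, 0, -0.06, 0, 0.6],
    [0, 0, 0, 0, -0.06, -5, 0.6],
    [0, 0, 0, 0, -0.06, -10, 0.6],
    [0, 0, 0, 0, -0.06, -14, 0.2]
  ]
}}

```text
t: 10.85
eef_pos: [0.5548, 0.2022, 0.2335]
orientation: [[-0.144, 0.99, 0.003], [0.99, 0.144, 0.0], [0.0, 0.003, -1.0]]
force: [0.3, 0.5, -0.6]
finger_gap: 0.0491
```

```bash
python3 - <<'E'
from h import *
o=ctrl.get_obs()
print(yawof(o),w2s(o['eef_pos']),row(o,s2w(0,20,230),98.3))
E
```

```text
98.26751714350975 [-1.09282261e-01  1.87028094e+02  2.33472347e+02] [  0.15  -0.    -0.03 -16.7    0.02   0.35]
```

Request:
{"op": "drive_tool", "data": {
  "plan": [
    [0, 0, 0, -5, 0, 0, 0],
    [0, 0, 0, -10, 0, 0, 0],
    [0, 0, 0, -14, 0, 0.2, 0],
    [0, 0, 0, -16.7, 0, 0.3, 0],
    [0, 0, 0, -16.7, 0, 0.3, 0],
    [0, 0, 0, -16.7, 0, 0.3, 0],
    [0, 0, 0, -16.7, 0, 0.3, 0],
    [0, 0, 0, -16.7, 0, 0.3, 0]
  ]
}}

```text
t: 11.65
eef_pos: [0.5786, 0.0385, 0.2306]
orientation: [[-0.146, 0.989, 0.003], [0.989, 0.146, 0.001], [0.0, 0.003, -1.0]]
force: [0.1, -0.9, -0.3]
finger_gap: 0.0005
```

```bash
python3 m2.py; python3 - <<'E'
from h import *
o=ctrl.get_obs()
print(yawof(o),w2s(o['eef_pos']),o['finger_gap'],row(o,s2w(0,13,145),98.3),row(o,s2w(0,13,122),98.3))
E
```

```text
t 11.65
guide top 2527 centre [ 0.07 51.04] size [54.7 26.5] ang deg 0.06 z 99.78888138048455
boss top 301 centre [-0.98 89.34] size [25.   6.1] ang deg 0.01 z 91.63340761583689
boss all 267 centre [-0.98 88.96] size [ 5.4 25. ] ang deg -0.01 z 91.57636557067958
cyl top 4360 centre [  0.12 125.85] size [52.8 53.2] ang deg 0.31 z 115.53185912487334
cyl circ -0.053761668503284454 125.88494110107422 27.065460205078125
stub 1332 centre [  1.15 180.06] size [39.1 22.7] ang deg -1.19 z 100.29123551231268
163 0.7955799332791269 169
169 1.1882105695800256 218
175 1.1671058159637644 211
181 1.162744678401129 220
187 1.1525773256870693 207
193 1.5238729275296992 214
199 1.1003634071120203 93
plate part 12686 centre [-25.18 117.45] size [171.2 114.7] ang deg 0.1 z 14.86867367476305
L [   0.081 -109.873] -109.68022475594901
R [ 0.01  59.755] 59.79204422566307
98.38420930528424 [-1.71088500e-01  2.13802762e+01  2.30560602e+02] 0.0007133358271463598 [ 0.15 -0.02  0.08 -0.84 -0.01  8.56] [ 1.500e-01 -2.000e-02  8.000e-02 -8.400e-01 -1.000e-02  1.086e+01]
```

Frame now checks out (guide, cylinder, plate all within 0.2 mm). The boss is still −0.022 rad off, and time is ample, so one more small correction.

```bash
python3 - <<'E'
from h import *
o=ctrl.get_obs()
for z in (205,91): print(row(o,stubpt(0.022,61,z),98.3+1.26))
E
```

```text
[ 0.15 -0.02 -1.18 16.56 -0.1   2.56]
[ 0.15 -0.02 -1.18 16.56 -0.13 13.96]
```

Request:
{"op": "drive_tool", "data": {
  "plan": [
    [0.15, 0, -1.2, 4, -0.1, 0, 0.6],
    [0.15, 0, -1.2, 9, -0.1, 1, 0.6],
    [0.15, 0, -1.2, 13, -0.1, 2, 0.6],
    [0.15, 0, -1.2, 16.6, -0.1, 2.5, 0.6],
    [0.15, 0, -1.2, 16.6, -0.1, 2.5, 0.6],
    [0.15, 0, -1.2, 16.6, -0.13, 2.5, 0.6],
    [0.15, 0, -1.2, 16.6, -0.13, 7.5, 0.6],
    [0.15, 0, -1.2, 16.6, -0.13, 12, 0.6],
    [0.15, 0, -1.2, 16.6, -0.13, 13.9, 0.6],
    [0.15, 0, -1.2, 16.6, -0.13, 13.9, 0.6]
  ]
}}

```text
t: 12.7
eef_pos: [0.5523, 0.2, 0.0887]
orientation: [[-0.165, 0.986, -0.005], [0.986, 0.165, -0.002], [-0.001, -0.005, -1.0]]
force: [-0.7, -0.3, 0.3]
finger_gap: 0.0515
```

Request:
{"op": "drive_tool", "data": {
  "plan": [
    [0, 0, 0, 0, 0, 0, 0.6]
  ]
}}

```text
t: 12.8
eef_pos: [0.5533, 0.1996, 0.09]
orientation: [[-0.164, 0.986, -0.003], [0.986, 0.164, -0.002], [-0.001, -0.004, -1.0]]
force: [0.1, -0.5, 0.7]
finger_gap: 0.0523
```

```bash
python3 - <<'E'
from h import *
o=ctrl.get_obs()
print(yawof(o),w2s(o['eef_pos']),row(o,stubpt(0.022,61,91),98.3+1.26))
E
```

```text
99.42629060425611 [ -1.99541539 184.76394504  89.98286508] [-0.2   0.05 -0.13  0.22  0.07 -0.1 ]
```

Request:
{"op": "drive_tool", "data": {
  "plan": [
    [-0.2, 0, -0.1, 0.2, 0.07, -0.1, 0.1],
    [-0.2, 0, -0.1, 0.2, 0.07, -0.1, 0.1],
    [-0.2, 0, -0.1, 0.2, 0.07, -0.1, 0.1],
    [-0.2, 0, -0.1, 0.2, 0.07, -0.1, 0.1],
    [-0.2, 0, -0.1, 0.2, 0.07, -0.1, 0.1],
    [-0.2, 0, -0.1, 0.2, 0.07, -0.1, 0.1],
    [-0.2, 0, -0.1, 0.2, 0.07, -0.1, 0.1]
  ]
}}

```text
t: 13.5
eef_pos: [0.554, 0.202, 0.0915]
orientation: [[-0.166, 0.986, 0.001], [0.986, 0.166, -0.001], [-0.001, 0.001, -1.0]]
force: [0.2, 1.2, 5.2]
finger_gap: 0.0238
```

```bash
python3 - <<'E'
from h import *
o=ctrl.get_obs()
print(yawof(o),w2s(o['eef_pos']),row(o,stubpt(0.022,61,91),98.3+1.26),o['finger_gap'])
E
```

```text
99.52949746783973 [ -0.96788674 186.98298217  91.46934165] [ 0.05  0.04 -0.03  0.   -0.04  0.05] 0.02382824032498271
```

Request:
{"op": "drive_tool", "data": {
  "plan": [
    [0, 0, 0, 0, -0.04, 0, 0.1],
    [0, 0, 0, 0, -0.04, 0, 0.1],
    [0, 0, 0, 0, -0.04, 0, 0.6],
    [0, 0, 0, 0, -0.04, 0, 0.6],
    [0, 0, 0, 0, -0.04, 0, 0.6],
    [0, 0, 0, 0, -0.04, 0, 0.6],
    [0, 0, 0, 0, -0.04, -5, 0.6],
    [0, 0, 0, 0, -0.04, -10, 0.6],
    [0, 0, 1, -4, -0.04, -14, 0],
    [0, 0, 1.2, -9, 0, -14, 0]
  ]
}}

```text
t: 14.5
eef_pos: [0.5691, 0.1212, 0.2366]
orientation: [[-0.15, 0.989, 0.008], [0.989, 0.15, 0.002], [0.001, 0.009, -1.0]]
force: [1.2, -0.1, -0.3]
finger_gap: 0.0427
```

```bash
python3 - <<'E'
from h import *
o=ctrl.get_obs()
print(yawof(o),w2s(o['eef_pos']),row(o,s2w(0,20,230),98.3),o['finger_gap'])
E
```

```text
98.64109246024317 [  2.32324497 104.86756077 236.57511361] [ 0.49 -0.05  0.34 -8.49 -0.29  0.65] 0.042700081215701804
```

Request:
{"op": "drive_tool", "data": {
  "plan": [
    [0.5, 0, 0.3, -5, -0.2, 0.6, 0],
    [0.5, 0, 0.3, -8.4, -0.3, 0.6, 0],
    [0.5, 0, 0.3, -8.4, -0.3, 0.6, 0],
    [0.5, 0, 0.3, -8.4, -0.3, 0.6, 0],
    [0.5, 0, 0.3, -8.4, -0.3, 0.6, 0],
    [0.5, 0, 0.3, -8.4, -0.3, 0.6, 0]
  ]
}}

```text
t: 15.1
eef_pos: [0.5785, 0.0395, 0.2305]
orientation: [[-0.148, 0.989, -0.0], [0.989, 0.148, 0.001], [0.001, -0.0, -1.0]]
force: [-0.1, 0.2, -0.7]
finger_gap: 0.0019
```

```bash
python3 m2.py; python3 - <<'E'
from h import *
o=ctrl.get_obs()
print(yawof(o),w2s(o['eef_pos']),o['finger_gap'],row(o,s2w(0,14,145),98.3),row(o,s2w(0,14,122),98.3))
p=ctrl.camera('wrist');save(p,'w4.png')
E
```

```text
t 15.1
guide top 2549 centre [ 0.11 51.18] size [54.6 26.3] ang deg 0.02 z 99.78669712454233
boss top 311 centre [-0.26 89.75] size [25.7  6.1] ang deg 0.1 z 91.7078981361582
boss all 247 centre [-0.26 89.34] size [ 5.3 25.8] ang deg -0.01 z 91.66644871356664
cyl top 4369 centre [ -0.16 125.93] size [52.7 53.3] ang deg -11.27 z 115.55068661980202
cyl circ -0.21904148161411285 126.14469146728516 27.124210357666016
stub 1355 centre [ -0.21 180.33] size [21.9 39.4] ang deg 0.03 z 100.26781951524438
163 -0.09787239764392108 164
169 -0.1075718292762522 221
175 -0.13099563204029163 214
181 -0.14888525251610307 212
187 -0.15812896881383764 208
193 -0.20238488848383263 215
199 -0.22469014222949468 121
plate part 12745 centre [-24.96 117.45] size [170.9 115.4] ang deg 0.21 z 14.834841129588327
L [  -0.034 -109.464] -109.76738446701783
R [ 0.141 59.405] 59.91041246595387
98.47404683207758 [-9.96388165e-02  2.24308302e+01  2.30514858e+02] 0.0011216983477640118 [-0.01 -0.07  0.17 -0.85  0.01  8.55] [-1.000e-02 -7.000e-02  1.700e-01 -8.600e-01  1.000e-02  1.085e+01]
```

View pics/w4.png

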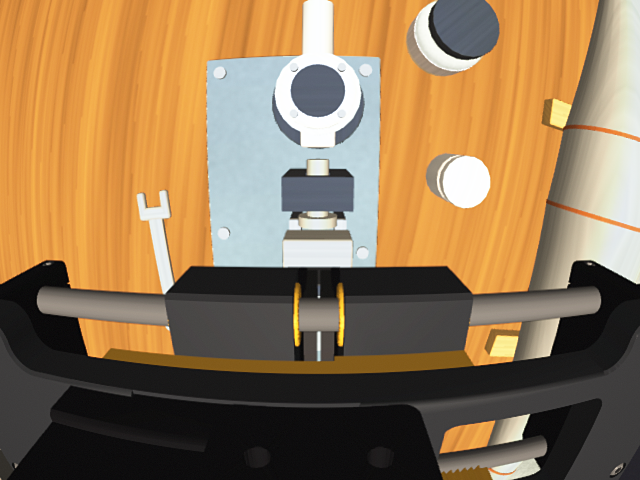

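Aligned: boss at (318,138), punch tip at (318,165), stub straight (ridge slope ≈0), so barrel ≈ 0. Now down in front of the paddle.

Request:
{"op": "drive_tool", "data": {
  "plan": [
    [0, 0, 0.2, -0.8, 0, 3, 0],
    [0, 0, 0.2, -0.8, 0, 6, 0],
    [0, 0, 0.2, -0.8, 0, 8.5, 0],
    [0, 0, 0.2, -0.8, 0, 9.5, 0],
    [0, 0, 0.2, -0.8, 0, 10.5, 0],
    [0, 0, 0.2, -0.8, 0, 11, 0],
    [0, 0, 0.2, -0.8, 0, 11, 0]
  ]
}}

```text
t: 15.9
eef_pos: [0.5799, 0.0314, 0.1206]
orientation: [[-0.144, 0.99, -0.0], [0.99, 0.144, 0.001], [0.001, 0.0, -1.0]]
force: [0.0, 0.3, 0.6]
finger_gap: 0.0002
```

```bash
python3 - <<'E'
from h import *
o=ctrl.get_obs()
print(yawof(o),w2s(o['eef_pos']),o['finger_gap'],row(o,s2w(0,2,121),98.3),row(o,s2w(0,-58,121),98.3))
E
```

```text
98.26318009787681 [8.92533290e-02 1.44045668e+01 1.20637393e+02] 0.00016025968212067098 [ 0.   -0.07 -0.04 -1.24 -0.01 -0.04] [ 0.   -0.07 -0.04 -7.24 -0.   -0.04]
```

Request:
{"op": "drive_tool", "data": {
  "plan": [
    [0, 0, 0, -1, 0, 0, 0],
    [0, 0, 0, -2, 0, 0, 0],
    [0, 0, 0, -3, 0, 0, 0],
    [0, 0, 0, -4, 0, 0, 0],
    [0, 0, 0, -5, 0, 0, 0],
    [0, 0, 0, -5.6, 0, 0, 0],
    [0, 0, 0, -6.2, 0, 0, 0],
    [0, 0, 0, -6.6, 0, 0, 0],
    [0, 0, 0, -6.9, 0, 0, 0],
    [0, 0, 0, -6.9, 0, 0, 0]
  ]
}}

```text
t: 16.9
eef_pos: [0.5901, -0.0336, 0.1216]
orientation: [[-0.146, 0.989, 0.001], [0.989, 0.146, 0.006], [0.006, 0.001, -1.0]]
force: [-2.4, 12.9, 6.1]
finger_gap: 0.0003
```

```bash
python3 - <<'E'
from h import *
o=ctrl.get_obs()
print(yawof(o),w2s(o['eef_pos']),o['force'])
E
```

```text
98.40846878732769 [  0.74400219 -51.36892418 121.58993026] [-2.41143001 12.91904106  6.09293853]
```

Request:
{"op": "drive_tool", "data": {
  "plan": [
    [0, 0, 0, -0.5, 0, 0, 0],
    [0, 0, 0, -0.8, 0, 0, 0],
    [0, 0, 0, -1, 0, 0, 0],
    [0, 0, 0, -1, 0, 0, 0],
    [0, 0, 0, -1, 0, 0, 0]
  ]
}}

```text
t: 17.4
eef_pos: [0.591, -0.0403, 0.1217]
orientation: [[-0.149, 0.989, -0.0], [0.989, 0.149, 0.01], [0.01, 0.001, -1.0]]
force: [-3.7, 13.3, 0.7]
finger_gap: -0.0001
```

```bash
python3 - <<'E'
from h import *
o=ctrl.get_obs()
print(yawof(o),w2s(o['eef_pos']),o['force'])
E
```

```text
98.5575238582276 [  0.75291634 -58.09025164 121.69383856] [-3.72541724 13.25492712  0.68675793]
```

Request:
{"op": "drive_tool", "data": {
  "plan": [
    [0, 0, 0, -0.2, 0, 0, 0],
    [0, 0, 0, 0.2, 0, 0, 0],
    [0, 0, 0, 0.5, 0, 0, 0],
    [0, 0, 0, 0.8, 0, 0, 0],
    [0, 0, 0, 1.1, 0, 0, 0],
    [0, 0, 0, 1.4, 0, 0, 0],
    [0, 0, 0, 1.4, 0, 0, 0],
    [0, 0, 0, 1.4, 0, 0, 0]
  ]
}}

```text
t: 18.2
eef_pos: [0.589, -0.0267, 0.1219]
orientation: [[-0.149, 0.989, -0.0], [0.989, 0.149, 0.01], [0.01, 0.001, -1.0]]
force: [-0.5, -0.4, 0.2]
finger_gap: 0.0007
```

```bash
python3 - <<'E'
from h import *
o=ctrl.get_obs()
print(yawof(o),w2s(o['eef_pos']),o['force'])
E
```

```text
98.54715271160559 [  0.69431244 -44.39703199 121.88436932] [-0.48380511 -0.37230239  0.18793294]
```

Force is gone, so the sear has caught. Rise and verify.

Request:
{"op": "drive_tool", "data": {
  "plan": [
    [0, 0, 0, 0, 0, -2, 0],
    [0, 0, 0, 0, 0, -5, 0],
    [0, 0, 0, -1, 0, -8, 0],
    [0, 0, 0, -3, -3, -8, 0],
    [0, 0, 0, -5, -6, -8, 0],
    [0, 0, 0, -5.4, -7.5, -8, 0],
    [0, 0, 0, -5.4, -7.5, -8, 0],
    [0, 0, 0, -5.4, -7.5, -8, 0]
  ]
}}

```text
t: 19.0
eef_pos: [0.5233, -0.092, 0.2016]
orientation: [[-0.148, 0.989, 0.0], [0.989, 0.148, 0.01], [0.01, 0.002, -1.0]]
force: [-0.5, 0.1, 0.4]
finger_gap: 0.0004
```

```bash
python3 m2.py | head -8; python3 - <<'E'
from h import *
o=ctrl.get_obs()
print(yawof(o),w2s(o['eef_pos']),row(o,s2w(-75,-99,122),98.3))
p=ctrl.camera('wrist');save(p,'w5.png')
p=ctrl.camera('scene');cv2.imwrite('pics/s5.png',cv2.resize(p['image'][200:340,220:400],None,fx=4,fy=4,interpolation=cv2.INTER_CUBIC)[:,:,::-1])
E
```

```text
t 19.0
guide top 2776 centre [ 0.07 50.82] size [27.1 55. ] ang deg -0.34 z 99.97466316628899
boss top 0 centre [0. 0.] size [0. 0.] ang deg 0.0 z nan
boss all 62 centre [ 0.55 85.84] size [23.2  1.6] ang deg 2.55 z 64.14896573318114
cyl top 0 centre [0. 0.] size [0. 0.] ang deg 0.0 z nan
cyl circ 0.0 0.0 0.0
stub 0 centre [0. 0.] size [0. 0.] ang deg 0.0 z nan
plate part 4417 centre [-24.98  86.97] size [170.2  53.9] ang deg 0.07 z 15.008588558835022
98.58055089919509 [-73.41612597 -99.06481708 201.48399141] [ 0.11 -0.57  0.28 -0.07 -0.17  7.95]
  return _methods._mean(a, axis=axis, dtype=dtype,
  ret = ret.dtype.type(ret / rcount)
```

View pics/w5.png

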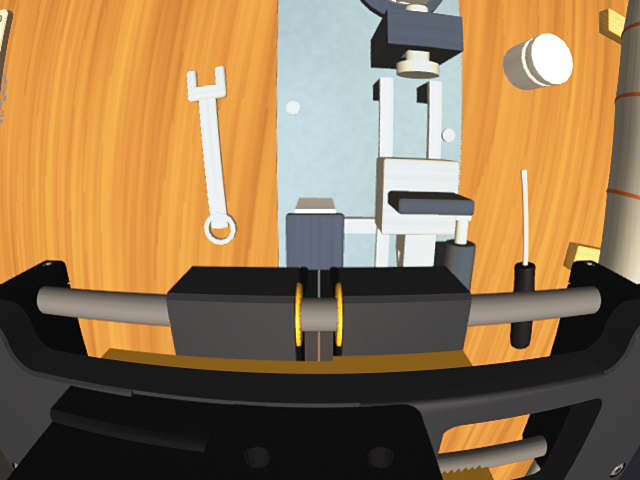

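View pics/s5.png

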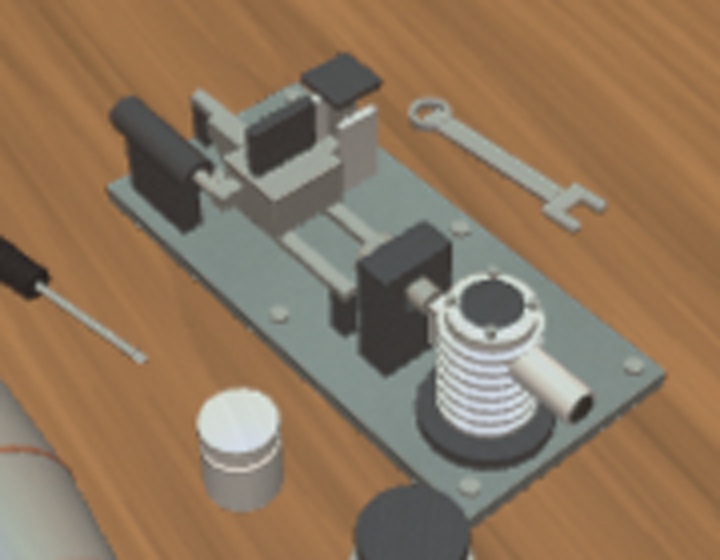

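Cocked: in the wrist view the paddle sits drawn back at (430,203) and the pad at (315,240). Now press the pad.

Request:
{"op": "drive_tool", "data": {
  "plan": [
    [0, -0.5, 0.3, -0.1, -0.2, 3, 0],
    [0, -0.5, 0.3, -0.1, -0.2, 5.5, 0],
    [0, -0.5, 0.3, -0.1, -0.2, 7, 0],
    [0, -0.5, 0.3, -0.1, -0.2, 7.6, 0],
    [0, -0.5, 0.3, -0.1, -0.2, 7.6, 0]
  ]
}}

```text
t: 19.65
eef_pos: [0.5218, -0.0913, 0.1249]
orientation: [[-0.145, 0.989, 0.0], [0.989, 0.145, 0.003], [0.002, 0.001, -1.0]]
force: [0.5, 0.2, 1.1]
finger_gap: 0.0006
```

```bash
python3 - <<'E'
from h import *
o=ctrl.get_obs()
print(yawof(o),w2s(o['eef_pos']),o['force'],row(o,s2w(-75,-99,101.5),98.3))
E
```

```text
98.35975134650349 [-75.08163072 -98.62102098 124.89250072] [0.47718592 0.20407317 1.13868467] [ 0.04 -0.14  0.06 -0.04  0.01  2.34]
```

Request:
{"op": "drive_tool", "data": {
  "plan": [
    [0, 0, 0, 0, 0, 0.5, 0],
    [0, 0, 0, 0, 0, 0.9, 0],
    [0, 0, 0, 0, 0, 1.3, 0],
    [0, 0, 0, 0, 0, 1.7, 0],
    [0, 0, 0, 0, 0, 2.1, 0],
    [0, 0, 0, 0, 0, 2.3, 0],
    [0, 0, 0, 0, 0, 2.4, 0],
    [0, 0, 0, 0, 0, 2.4, 0]
  ]
}}

```text
t: 20.45
eef_pos: [0.5229, -0.0915, 0.1022]
orientation: [[-0.145, 0.989, 0.003], [0.989, 0.145, 0.002], [0.001, 0.003, -1.0]]
force: [-1.6, -0.3, 6.7]
finger_gap: 0.0005
```

```bash
python3 - <<'E'
from h import *
o=ctrl.get_obs()
print(yawof(o),w2s(o['eef_pos']),o['force'])
p=ctrl.camera('scene');cv2.imwrite('pics/s6.png',cv2.resize(p['image'][200:340,220:400],None,fx=4,fy=4,interpolation=cv2.INTER_CUBIC)[:,:,::-1])
E
```

```text
98.34372001647522 [-74.05144498 -98.92758904 102.22493079] [-1.57037023 -0.268452    6.68887398]
```

View pics/s6.png

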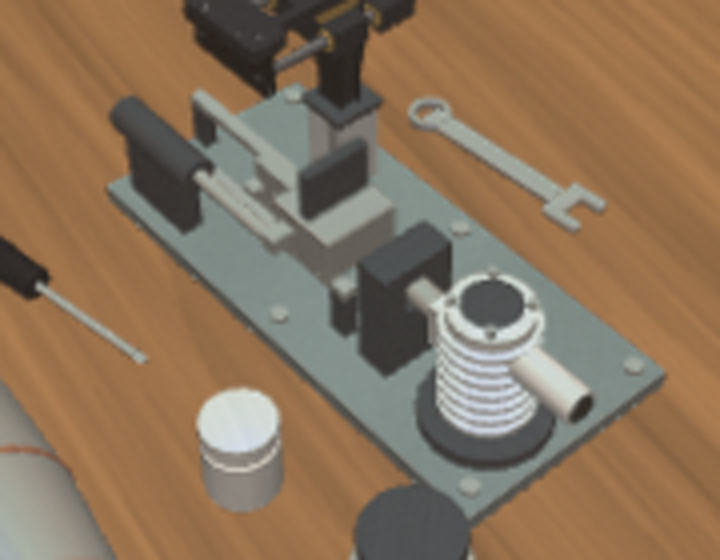

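Fired: the striker is forward (paddle at (335,180)). Come off the pad, keeping clear, and check the punch from above.

Request:
{"op": "drive_tool", "data": {
  "plan": [
    [0, 0, 0, 0, 0, -1, 0],
    [0, 0, 0, 0, 0, -3, 0],
    [0, 0, 0, 0, 0, -7, 0],
    [0, 0, 0, 0, 0, -11, 0],
    [0, 0, 0, 4, 2, -12.5, 0],
    [0, 0, 0, 8, 5, -12.7, 0],
    [0, 0, 0, 11, 7.4, -12.7, 0],
    [0, 0, 0, 12, 7.4, -12.7, 0],
    [0, 0, 0, 12, 7.4, -12.7, 0],
    [0, 0, 0, 12, 7.4, -12.7, 0]
  ]
}}

```text
t: 21.5
eef_pos: [0.5782, 0.0365, 0.23]
orientation: [[-0.144, 0.99, 0.003], [0.99, 0.144, 0.001], [0.0, 0.003, -1.0]]
force: [0.4, -1.2, -0.4]
finger_gap: 0.0009
```

```bash
python3 m2.py|head -10; python3 - <<'E'
from h import *
o=ctrl.get_obs()
print(o['t'],w2s(o['eef_pos']),o['force'])
p=ctrl.camera('wrist');save(p,'w7.png');W=wpts(p,o)
c,s=np.cos(YAW),np.sin(YAW);D=W[...,:2]*1000-O
L=np.stack([c*D[...,0]+s*D[...,1],-s*D[...,0]+c*D[...,1],W[...,2]*1000],-1)
m=(p['range_z']>0)&(abs(L[...,0])<8)&(L[...,1]>62)&(L[...,1]<95)&(L[...,2]>78)&(L[...,2]<88)
print('punch y',L[m][:,1].min(),L[m][:,1].max(),m.sum())
p=ctrl.camera('scene');save(p,'s7full.png');cv2.imwrite('pics/s7.png',cv2.resize(p['image'][200:340,220:400],None,fx=4,fy=4,interpolation=cv2.INTER_CUBIC)[:,:,::-1])
q=cloud(p);D=q[...,:2]*1000-O
L=np.stack([c*D[...,0]+s*D[...,1],-s*D[...,0]+c*D[...,1],q[...,2]*1000],-1)
m=(abs(L[...,0]+75)<15)&(abs(L[...,1]+99)<15)&(L[...,2]>60)&(L[...,2]<110);print('pad z',np.median(L[m][:,2]),m.sum())
E
```

```text
t 21.5
guide top 2538 centre [ 0.03 51.17] size [54.5 26. ] ang deg 0.05 z 99.80004259924786
boss top 333 centre [-0.41 89.35] size [ 6.9 25.6] ang deg -0.06 z 91.6702909418782
boss all 508 centre [-0.41 85.  ] size [14.  25.6] ang deg -0.01 z 90.63072434804701
cyl top 4393 centre [ -0.03 125.95] size [52.9 53.1] ang deg -42.08 z 115.53236593836755
cyl circ 0.08339887857437134 126.0641860961914 27.005390167236328
stub 1272 centre [  0.4  179.18] size [37.7 22.6] ang deg -0.09 z 100.26369140604993
163 0.031038492428482556 164
169 0.029554978765590434 218
175 0.039667513827835954 222
21.55 [ -0.94276029  19.14443269 229.89424536] [ 0.80255058 -0.47879567 -0.24315251]
punch y 63.63325387904908 85.29864291568212 563
pad z 98.00696229975331 96
```

View pics/w7.png

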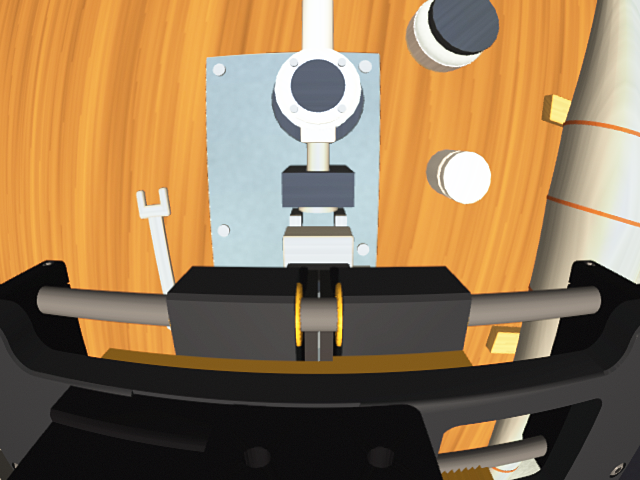

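View pics/s7.png

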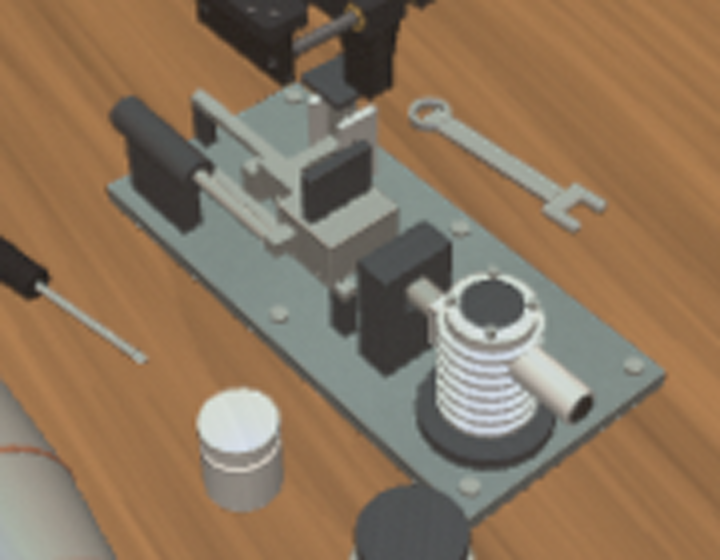

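Punch rod now reaches the boss face (318,140), the pad is back up, and the cylinder is still aligned. Let the striker settle, clear of everything.

Request:
{"op": "drive_tool", "data": {
  "plan": [
    [0, 0, 0, 0, 0, -4, 0],
    [0, 0, 0, 0, 0, -6, 0],
    [0, 0, 0, 0, 0, -6, 0],
    [0, 0, 0, 0, 0, -6, 0],
    [0, 0, 0, 0, 0, -6, 0],
    [0, 0, 0, 0, 0, -6, 0],
    [0, 0, 0, 0, 0, -6, 0],
    [0, 0, 0, 0, 0, -6, 0],
    [0, 0, 0, 0, 0, -6, 0],
    [0, 0, 0, 0, 0, -6, 0]
  ]
}}

```text
t: 22.65
eef_pos: [0.5781, 0.0359, 0.2898]
orientation: [[-0.143, 0.99, 0.003], [0.99, 0.143, 0.001], [0.0, 0.003, -1.0]]
force: [-0.4, 0.2, -0.4]
finger_gap: 0.0002
```

```bash
python3 - <<'E'
from h import *
c,s=np.cos(YAW),np.sin(YAW)
p=ctrl.camera('scene');save(p,'s8full.png')
q=cloud(p);D=q[...,:2]*1000-O
L=np.stack([c*D[...,0]+s*D[...,1],-s*D[...,0]+c*D[...,1],q[...,2]*1000],-1)
m=(abs(L[...,0]+75)<15)&(abs(L[...,1]+99)<15)&(L[...,2]>60)&(L[...,2]<110);print('pad z',np.median(L[m][:,2]),m.sum())
m=(abs(L[...,0])<28)&(L[...,1]>-90)&(L[...,1]<30)&(L[...,2]>108)&(L[...,2]<135);print('paddle y',L[m][:,1].min(),L[m][:,1].max(),m.sum())
o=ctrl.get_obs();p=ctrl.camera('wrist');save(p,'w8.png');W=wpts(p,o);D=W[...,:2]*1000-O
L=np.stack([c*D[...,0]+s*D[...,1],-s*D[...,0]+c*D[...,1],W[...,2]*1000],-1)
m=(p['range_z']>0)&(abs(L[...,0])<4)&(L[...,1]>66)&(L[...,1]<85)&(L[...,2]>70)&(L[...,2]<88)
print('rod y hist',np.histogram(L[m][:,1],bins=np.arange(66,87,2)),o['t'],o['force'])
E
```

```text
pad z 99.31515404347086 120
paddle y -17.185132476086647 -5.567468132576682 172
rod y hist (array([19, 16, 16, 16, 16, 16, 16, 21, 19,  8]), array([66, 68, 70, 72, 74, 76, 78, 80, 82, 84, 86])) 22.7 [-0.24921114  0.07893054  0.38739362]
```

View pics/s8full.png

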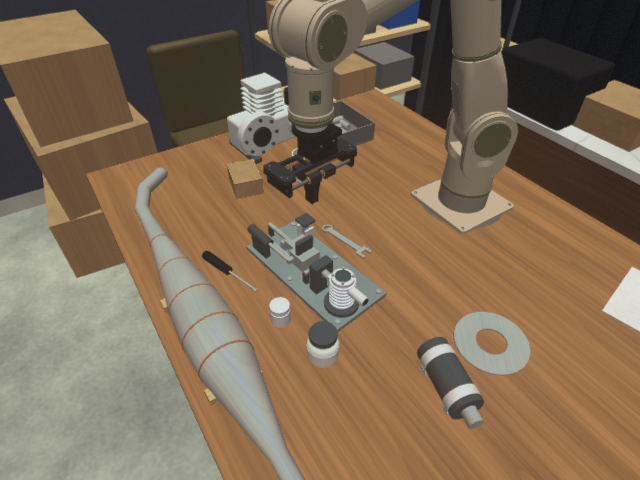

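The pad is up (z 99), the striker is at rest (paddle −17…−6, as at the start), and the rod runs without a gap to the boss at about y 86. The bystanders have not moved. Handing in.

```bash
python3 -c "
from station import ctrl
print(ctrl.job_done())"
```

```text
the job is handed in; nothing more can be done
None
```

The job is done in the order asked and was handed in at about 22.7 s. No verdict is reported, so what follows rests on my own measurements.

- **Cylinder:** I gripped the stub and turned the cylinder clockwise. It went about 0.05 rad past square, so I made two small corrections. The last check gave a turn of about 0 to −0.01 rad, still so after the shot.
- **Striker:** I drew it about 59 mm by the paddle and let go. The force dropped to zero, and the pictures showed it cocked.
- **Firing:** I pressed the trip pad down about 17 mm, the striker flew, and I came off the pad.

**Last checks:**
- The punch rod runs without a gap to the boss face (y about 86 mm). The punch was never touched by hand.
- The trip pad is back up at z about 99 mm, and the striker is at rest near 0.
- The other things on the table stand where they were, by eye in the scene picture.
- The arm is clear of everything.

**One disagreement:** the fixed cameras differed by 2 to 3 mm on the stamp's place. I went by the wrist camera, which agreed with the robot's own position readings. After that shift, the guide block, cylinder and plate matched their given sizes to within about 0.2 mm.

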